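Top up the stock bin and run the fill gauge

TASK

Stand the short white jar upright on the floor of the empty middle compartment of the grey stock bin and let go of it. Then push the fill-gauge bar along its rails over the whole bin to its stop at the far end, to show that nothing sticks up above the rim. Leave the tall jar standing where it is.

Things in the scene. Friction and masses are not known exactly. Their poses are not given: they have to be found in the camera images.
- short_jar: The jar to pack: round, white, paper label, flat grey lid, upright, 66 mm in diameter from foot to lid, 64 mm high, 0.18 to 0.35 kg. Loose on the bench to the robot's right, near the tall jar and a tub 110 mm wide and 50 mm high that is too wide for the compartment. Origin: centre of its underside; z up its axis.
- tall_jar: A jar of the same kind and diameter (66 mm) but 108 mm high, which would stick out of the bin: leave it standing where it is. Origin: centre of its underside; z up its axis.
- bin: Grey bin fixed in a gauge frame. Origin: centre of its underside, at bench level; x across, y along it to the far end, z up. Outside 108 (x) by 292 (y), rim 80, inner floor 5 mm high. Yellow dividers 70 high; empty middle compartment centred on the origin, 100 (x) by 126 (y); tape rolls (-y) and a carton (+y), tops 65 high, in the others. Rails along y at x = +-74, 12 wide, 400 long, tops 84 high.
- bar_paddle (a point): Centre of the black paddle on the gauge bar, 119.5 mm above the bench; axes as the bin's. Plate 60 (x) by 8 (y) by 45 mm high. The bar under it, 164 (x) by 16 (y), spans the rails 5 mm over the rim, top 97 mm above the bench. It slides only along the bin's y, from -165 to its stop at +165 mm in the bin's frame; starts at -165 to -145. About 2 to 4 N moves it; it stays where it is left.
Mind the look-alikes: they are no part of the job. Leave any black or purple look-alike of the short_jar alone.

How it is judged:
By the outcome, as a careful person would: the job done as asked, in the order asked, and still so for the second after the job is handed in, with the robot touching nothing.
It also fails if it takes over 54 s, if anything falls off the work surface, if the arm or the gripper's body presses on something with over 40 N, if the wrist force passes 120 N, or if a joint passes its speed limit or range.

ROBOT

A 6-joint arm with a two-finger parallel gripper is mounted at the origin on the work surface. World frame = base frame: x ahead of the robot, y to its left, z up, the work surface at z = 0. Lengths are in m, angles in degrees, forces in N, time in s.
With the tool pointing down it reaches from about 0.25 to 0.8 m from the base axis. Payload 3.9 kg.
Tool frame: the origin (TCP) lies at the very end of the fingers, on their centre line; the grasp point (between the pads) lies 19 mm behind it; z points along the fingers, y is the line along which they close (so a half turn about z gives the same grasp; the last joint's range is limited). The gripper opens to 85 mm and grips with 20 to 120 N. Pads are 22 mm wide; open, the fingers measure 114 mm over their backs; the gripper's body (76 mm by 85 mm) begins 54 mm behind the grasp point. The pads swing forward as they close: fully open they stand 13 mm farther back than shut.
Start: joints at [-70.818, 14.897, -7.913, 67.191, 0, 90], TCP at [0.172, -0.496, 0.231] pointing down, gripper open.
Joint ranges: [-159.42, 159.42], [-47.68, 98.78], [-73.54, 78.23], [-108.79, 121.32], [-90, 84.71], [-180, 180]. Speed limits (degrees/s): [147.25, 147.25, 180, 180, 180, 180].

INTERFACE

Orientations are given as a 3x3 rotation matrix whose columns are the frame's x, y, z axes.
In Python, from bench import * gives the robot as it stands.
- The arm moves only by the shell command python3 -m creep 'ROWS' [OPENING] [FORCE]. ROWS is a JSON object of lists of equal length, an entry for each row: "travel": the shift along the tool's x, y, z in mm, a list of three; "twist": the turn about the tool's z in rad. A call has 1 to 5 rows; each row is the pose to reach, as a shift and turn from the pose commanded when the call began, along the tool's axes at that moment; what a row does not reach only later rows make up. A row lasts 1/8 s, in which the tool goes at most 62.5 mm and 10.7 degrees, less where a joint would pass 70% of its speed; a pose out of reach is approached as far as the arm can. A call with a gripper value outside its range is refused whole. OPENING is the closure, from 0 (fully open) to 1 (shut), set as the call begins (- or left out, the last holds). The fingers move at their own pace and stop on an object; FORCE is the grip in N (left out, the last holds). Time passes only in rows, so rows that repeat a pose let the fingers close. It gives the time, the measured TCP pose, the force, the opening and the grip force at its end, in the units of the state.
- observe(): the state, without advancing time (a new reading comes with each control period).
- capture(name): name is "scene" or "top" or "wrist"; returns the picture (480x640x3 uint8, red, green, blue); there is no depth.
- get_calibration(name): a dict with "camera_matrix" (3x3 intrinsics, pixels), "rvec" (rotation vector, rad) and "tvec" (3), from world to camera coordinates, as OpenCV has them; the wrist camera has in their place "hand_eye" (4x4, takes a point from camera to tool coordinates, whose origin is the TCP and whose axes are the flange's). Camera axes: x right, y down, z forward; pixel columns grow to the right and rows downward; lengths in m; the calibration is good to about 2 mm. A picture is of the moment at which its call begins: read the wrist's pose just before it. get_calibration takes no time and is no camera call.
- sign_off(): hands the job in; it is judged then, once.
The state is a dict: "time_s": time; "qpos": joint angles; "qd": joint speeds; "effort": joint torques, N m; "eef_pos": TCP position; "ee_rot": TCP orientation; "ft_force": force on the tool from outside, world axes, zero at the start; "moment": the same for the moment, N m; "width": finger opening in m; "gripper_force": force on a finger pad.
Only numpy, scipy, OpenCV 4.12 (cv2) and the standard library are available. Lean on these libraries where they do the work, as an engineer would, in place of code of your own. Each camera call takes 0.05 s, during which the arm holds its last target. There are 200 camera calls.

## Working session

There is one attempt and no reset: what is moved stays moved. The work goes in short steps, Python scripts to look and compute and a shell command to move; the robot and the scene stay as the last step left them, time stands still between calls to the robot, and variables do not carry over. Pictures are saved under pics/ and viewed, at most 10 in all, crops included, and the job is handed in when it is done.

```bash
mkdir -p pics
cat > h.py <<'E'
from bench import *
import numpy as np, cv2
def ray(name,u,v,st=None):
    c=get_calibration(name);K=np.array(c["camera_matrix"],float)
    d=np.linalg.inv(K)@[u,v,1]
    if name=="wrist":
        H=np.array(c["hand_eye"]);R=np.array(st["ee_rot"])
        return R@H[:3,3]+np.array(st["eef_pos"]),R@H[:3,:3]@d
    R=cv2.Rodrigues(np.array(c["rvec"],float))[0];t=np.array(c["tvec"],float).ravel()
    return -R.T@t,R.T@d
def onz(name,u,v,z,st=None):
    o,d=ray(name,u,v,st);return o+d*(z-o[2])/d[2]
def save(im,f): cv2.imwrite("pics/"+f,cv2.cvtColor(im,cv2.COLOR_RGB2BGR))
E
python3 - <<'E'
from h import *
for n in("scene","top"):
    save(capture(n),n+"0.png")
s=observe();print(s["time_s"],s["eef_pos"],np.round(s["ee_rot"],3).tolist(),s["width"])
E
```

```text
0.1 [ 0.17230694 -0.49526666  0.23053673] [[0.944, 0.329, -0.001], [0.329, -0.944, 0.002], [0.0, -0.002, -1.0]] 0.08540922116702333
```

View pics/top0.png

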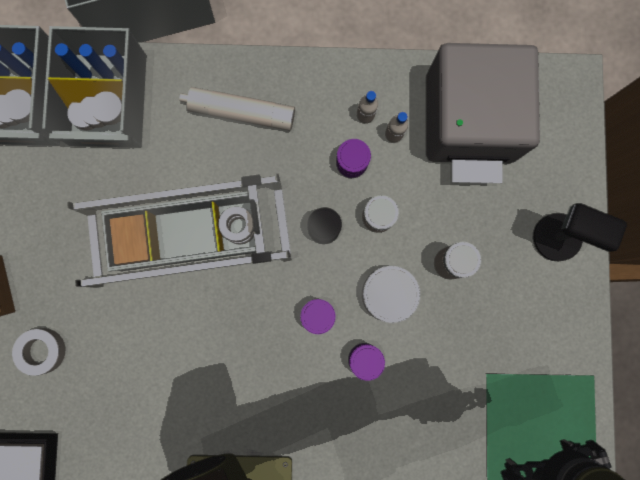

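View pics/scene0.png

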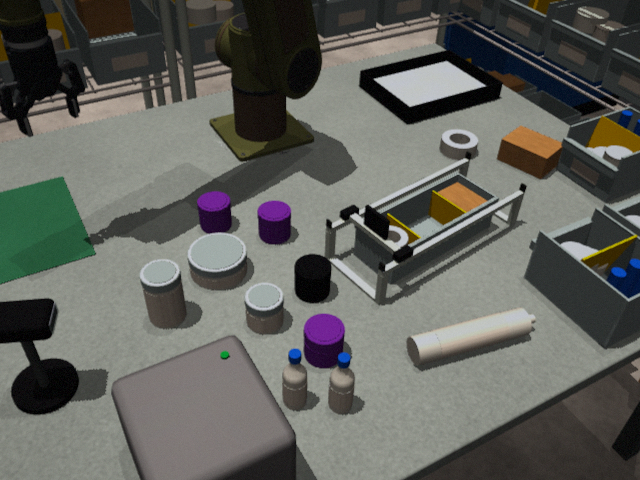

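Candidates, in top/scene pixels:
- white jar, top (381,213), scene (264,308): short, so it is the short_jar
- white jar, top (462,260), scene (163,293): clearly taller, so it is the tall_jar
- white disc, top (391,294), scene (217,260): wide and low, so it is the tub

The black and purple cans are look-alikes. The bin's +y end (carton) is at the left in the top view, and the bar is at the right, about (257,218). Next I'll confirm with a crop and measure.

Run:
```python
from h import *
im=cv2.cvtColor(cv2.imread("pics/top0.png"),cv2.COLOR_BGR2RGB)
sc=cv2.imread("pics/scene0.png")
a=cv2.resize(sc[220:350,120:380],None,fx=3,fy=3,interpolation=cv2.INTER_CUBIC)
cv2.imwrite("pics/crop1.png",a[:,:780])
b=cv2.resize(cv2.imread("pics/top0.png")[165:295,60:300],None,fx=3.3,fy=3.3,interpolation=cv2.INTER_CUBIC)
cv2.imwrite("pics/crop2.png",b)
hsv=cv2.cvtColor(im,cv2.COLOR_RGB2HSV)
m=((hsv[...,2]>165)&(hsv[...,1]<40)).astype(np.uint8)
for c in cv2.findContours(m,cv2.RETR_EXTERNAL,cv2.CHAIN_APPROX_NONE)[0]:
    if cv2.contourArea(c)>300:
        (u,v),r=cv2.minEnclosingCircle(c)
        if 360<u<490 and 190<v<330:
            for z in(.05,.064,.108):
                p=onz("top",u,v,z);q=onz("top",u+r,v,z);print(round(u),round(v),round(r,1),z,p.round(4),round(np.linalg.norm(p-q),4))
for n,u,v,z in[("rimcornersL",103,268,.08),("bar",257,218,.097),("purpleR",367,362,.064),("purpleM",318,316,.064),("black",324,225,.064),("purpleT",353,158,.064)]:
    print(n,onz("top",u,v,z).round(3))
print(ray("top",320,240)[0])
print({k:np.round(v,4).tolist() for k,v in get_calibration("wrist").items()})
```

```text
rimcornersL [0.462 0.259 0.08 ]
bar [ 0.561 -0.031  0.097]
purpleR [ 0.293 -0.245  0.064]
purpleM [ 0.379 -0.15   0.064]
black [ 0.555 -0.158  0.064]
purpleT [ 0.69  -0.213  0.064]
[ 0.40433839 -0.13434369  1.17701613]
{'camera_matrix': [[332.7215, 0.0, 320.6431], [0.0, 332.7215, 239.5912], [0.0, 0.0, 1.0]], 'hand_eye': [[-0.0004, -0.9656, -0.2602, 0.0662], [1.0, -0.0005, 0.0003, 0.0001], [-0.0004, -0.2602, 0.9656, -0.1423], [0.0, 0.0, 0.0, 1.0]]}
```

View pics/crop1.png

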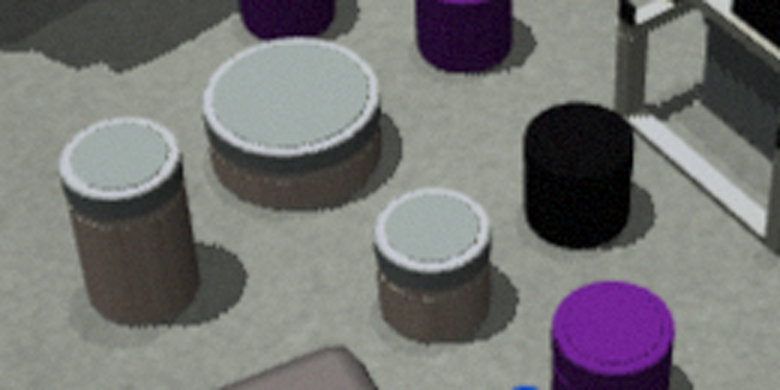

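View pics/crop2.png

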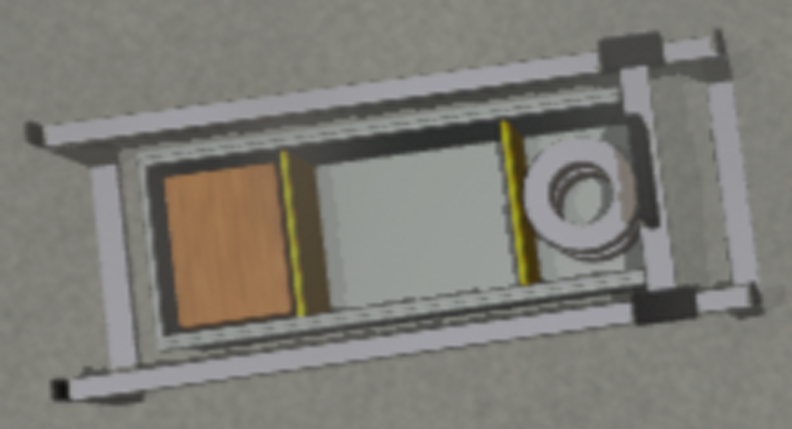

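Crop 1 confirms that the short white jar (scene 264,308) is lower than the tall jar and narrower than the tub. Crop 2 shows the bin: the dividers run (283,152)-(300,316) and (506,122)-(531,284), and the rail ends are at (35,133), (718,43), (60,390) and (755,297). The paddle's top edge is about (640,115)-(657,225).

Run:
```python
from h import *
def c(u,v,z): return onz("top",60+(u+.5)/3.3-.5,165+(v+.5)/3.3-.5,z)
r=[c(35,133,.084),c(718,43,.084),c(60,390,.084),c(755,297,.084)]
d=[c(283,152,.07),c(300,316,.07),c(506,122,.07),c(531,284,.07)]
rc=np.mean(r,0);dc=np.mean(d,0)
ax=(r[0]-r[1]+r[2]-r[3]);ax2=d[0]+d[1]-d[2]-d[3]
print("rail centre",rc,"len",np.linalg.norm(ax)/2,"yaw",np.degrees(np.arctan2(ax[1],ax[0])))
print("div centre",dc,np.linalg.norm(ax2)/2,np.degrees(np.arctan2(ax2[1],ax2[0])))
p=(c(640,115,.142)+c(657,225,.142))/2;y=ax/np.linalg.norm(ax)
print("paddle",p,"y in bin",(p-rc)@y, "x",np.cross(y,[0,0,1])@(p-rc))
im=cv2.imread("pics/top0.png");hsv=cv2.cvtColor(im,cv2.COLOR_BGR2HSV)
for n,u0,v0,z,R in[("short",381,213,.064,26),("tall",462,260,.108,26),("tub",391,294,.05,38)]:
    w=im[v0-R:v0+R,u0-R:u0+R].max(2);m=(w>125).astype(np.uint8)
    m=(cv2.threshold(cv2.GaussianBlur(w,(3,3),0),0,255,cv2.THRESH_OTSU)[1])
    k=max(cv2.findContours(m,0,1)[0],key=cv2.contourArea);(a,b),(e,f),_=cv2.fitEllipse(k)
    q=onz("top",u0-R+a,v0-R+b,z);print(n,u0-R+a,v0-R+b,e,f,q.round(4))
```

```text
rail centre [0.5374825  0.11785126 0.084     ] len 0.39800677529165657 yaw 98.91103135278236
div centre [0.53727055 0.11448555 0.07      ] 0.13288393202632762 99.12041326406685
paddle [ 0.55817275 -0.03350276  0.142     ] y in bin -0.15273211902178532 x -0.003004309589175476
short 381.90314292907715 211.59930610656738 56.42762756347656 59.629066467285156 [ 0.5841 -0.2714  0.064 ]
tall 462.9433898925781 259.0870170593262 57.92635726928711 60.23027801513672 [ 0.4905 -0.4187  0.108 ]
tub 391.987548828125 293.79894256591797 54.48113250732422 55.70414352416992 [ 0.4243 -0.2943  0.05  ]
```

```bash
python3 -m creep '{"travel":[[40,-6,0],[95,-15,0],[155,-25,0],[215,-35,0],[270,-44,0]],"twist":[0,0,0,0.09,0.178]}' 0 30; python3 -c "
from h import *
s=observe();print(s['qpos'],np.round(s['ee_rot'],3).tolist())"
```

```text
time_s: 0.72
eef_pos: [0.4145, -0.3642, 0.2309]
ee_rot: [[0.988, 0.154, -0.001], [0.154, -0.988, 0.0], [-0.0, -0.0, -1.0]]
ft_force: [0.1, 0.1, 0.1]
width: 0.0856
gripper_force: 0.0
[-4.13000919e+01  1.75660923e+01 -4.18907981e+00  6.82794960e+01
 -4.58985212e-03  1.29861856e+02] [[0.988, 0.154, -0.001], [0.154, -0.988, 0.0], [-0.0, -0.0, -1.0]]
```

```bash
python3 -m creep '{"travel":[[40,-14,0],[80,-28,0],[120,-43,0],[155,-56,0],[182,-65,0]],"twist":[-0.18,-0.36,-0.54,-0.72,-0.9]}'; python3 -m creep '{"travel":[[0,0,0],[0,0,0],[0,0,0],[0,0,0],[0,0,0]],"twist":[-0.18,-0.36,-0.54,-0.72,-0.9]}';python3 -m creep '{"travel":[[0,0,0],[0,0,0],[0,0,0],[0,0,0],[0,0,0]],"twist":[-0.18,-0.36,-0.54,-0.72,-0.9]}';python3 -m creep '{"travel":[[0,0,0],[0,0,0],[0,0,0]],"twist":[-0.18,-0.36,-0.44]}'
python3 - <<'E'
from h import *
s=observe();im=capture("wrist");save(im,"w1.png");print(s['qpos'],s['eef_pos'],np.round(s['ee_rot'],3).tolist())
E
```

```text
time_s: 1.35
eef_pos: [0.5837, -0.2717, 0.2305]
ee_rot: [[0.485, 0.874, -0.001], [0.874, -0.485, 0.001], [0.0, -0.001, -1.0]]
ft_force: [-0.2, -0.8, -1.0]
width: 0.0855
gripper_force: 0.0
time_s: 1.98
eef_pos: [0.5823, -0.2728, 0.2306]
ee_rot: [[-0.382, 0.924, -0.001], [0.924, 0.382, 0.001], [0.001, -0.001, -1.0]]
ft_force: [0.2, -0.4, -0.5]
width: 0.0853
gripper_force: 0.0
time_s: 2.6
eef_pos: [0.5823, -0.2727, 0.2306]
ee_rot: [[-0.961, 0.275, -0.001], [0.275, 0.961, 0.001], [0.002, 0.0, -1.0]]
ft_force: [1.2, -0.2, -0.9]
width: 0.0854
gripper_force: 0.0
time_s: 2.98
eef_pos: [0.5823, -0.2728, 0.2306]
ee_rot: [[-0.987, -0.158, -0.001], [-0.158, 0.987, 0.001], [0.001, 0.001, -1.0]]
ft_force: [-0.4, -0.2, -0.4]
width: 0.0852
gripper_force: 0.0
[-2.50999314e+01  2.68958281e+01  1.02948316e+01  7.34815743e+01
  5.00765554e-04 -3.41759768e+01] [ 0.58232579 -0.27277739  0.23057134] [[-0.987, -0.158, -0.001], [-0.158, 0.987, 0.001], [0.001, 0.001, -1.0]]
```

View pics/w1.png

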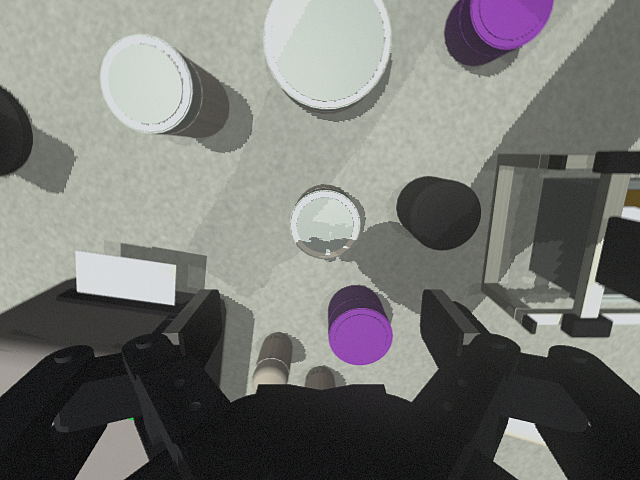

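The wrist view shows the short jar's lid centred near (326,222) with radius about 35 px. The black can is at (440,213) and a purple one at (360,335). Both are clear of the fingers' line.

Run:
```python
from h import *
s=observe();R=np.array(s['ee_rot'])
im=cv2.imread("pics/w1.png");h=cv2.cvtColor(im,cv2.COLOR_BGR2GRAY)
c=cv2.HoughCircles(cv2.GaussianBlur(h[150:300,250:400],(3,3),0),cv2.HOUGH_GRADIENT,1,40,param1=120,param2=15,minRadius=31,maxRadius=40);print(c)
for u,v in[(326,222)]+([(c[0,0,0]+250,c[0,0,1]+150)] if c is not None else []):
    p=onz("wrist",u,v,.064,s);print(p,(R.T@(p-s['eef_pos'])*1000).round(1))
```

```text
[[[76.5 72.5 37.2]]]
[ 0.58210688 -0.26771811  0.064     ] [ -0.8   4.9 166.6]
[ 0.58250938 -0.26717126  0.064     ] [ -1.3   5.4 166.6]
```

```bash
python3 -m creep '{"travel":[[-1,4,45],[-1,4,90],[-1,4,130],[-1,4,165],[-1,4,185]],"twist":[0,0,0,0,0]}' && python3 -m creep '{"travel":[[0,0,12],[0,0,21],[0,0,21]],"twist":[0,0,0]}'
```

```text
time_s: 3.65
eef_pos: [0.5813, -0.2681, 0.0435]
ee_rot: [[-0.988, -0.153, -0.004], [-0.153, 0.988, 0.002], [0.003, 0.002, -1.0]]
ft_force: [0.1, 0.3, -0.5]
width: 0.0856
gripper_force: 0.0
time_s: 4.03
eef_pos: [0.5829, -0.2688, 0.0251]
ee_rot: [[-0.988, -0.154, -0.0], [-0.154, 0.988, 0.0], [0.0, 0.0, -1.0]]
ft_force: [0.7, 0.3, -0.6]
width: 0.0856
gripper_force: 0.0
```

```bash
python3 -m creep '{"travel":[[0,0,0],[0,0,0],[0,0,0],[0,0,0],[0,0,0]],"twist":[0,0,0,0,0]}' 1 35 && python3 -m creep '{"travel":[[0,0,0],[0,0,-15],[0,0,-45],[0,0,-80],[0,0,-115]],"twist":[0,0,0,0,0]}'
```

```text
time_s: 4.65
eef_pos: [0.5839, -0.2691, 0.0265]
ee_rot: [[-0.988, -0.155, 0.002], [-0.155, 0.988, -0.001], [-0.002, -0.001, -1.0]]
ft_force: [-0.3, 0.7, 5.3]
width: 0.065
gripper_force: 39.6
time_s: 5.28
eef_pos: [0.5824, -0.2687, 0.1413]
ee_rot: [[-0.988, -0.154, -0.001], [-0.155, 0.988, 0.0], [0.001, 0.001, -1.0]]
ft_force: [0.4, -0.4, -3.1]
width: 0.0655
gripper_force: 39.6
```

```bash
python3 -m creep '{"travel":[[0,10,-35],[0,50,-65],[-4,105,-75],[-8,160,-75],[-10,215,-75]],"twist":[0,0,0,0,0]}' && python3 -m creep '{"travel":[[-2,50,0],[-4,100,0],[-5,145,0],[-5,172,0],[-5,172,0]],"twist":[0,0,0,0,0]}'
python3 - <<'E'
from h import *
s=observe();im=capture("wrist");save(im,"w2.png");print(s['qpos'],s['eef_pos'],s['time_s'])
E
```

```text
time_s: 5.9
eef_pos: [0.5591, -0.0534, 0.2158]
ee_rot: [[-0.988, -0.154, 0.0], [-0.154, 0.988, -0.0], [-0.0, -0.0, -1.0]]
ft_force: [1.0, 0.6, -1.2]
width: 0.0651
gripper_force: 39.8
time_s: 6.52
eef_pos: [0.5372, 0.1174, 0.2154]
ee_rot: [[-0.987, -0.158, -0.001], [-0.158, 0.987, -0.0], [0.001, -0.0, -1.0]]
ft_force: [0.3, -0.1, -2.3]
width: 0.0656
gripper_force: 39.9
[ 1.23310440e+01  1.77652871e+01 -6.23680824e+00  6.60367071e+01
  4.77820665e-04  3.24751480e+00] [0.53721845 0.11744025 0.21544888] 6.525
```

View pics/w2.png

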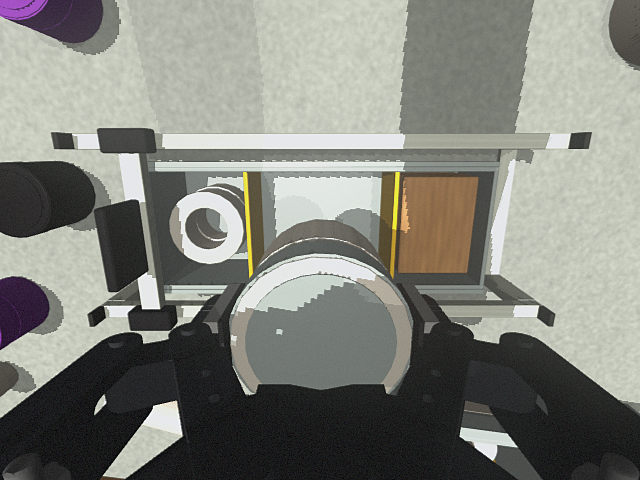

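The wrist view shows the jar held upright over the bin. The divider tops run (246,172)-(250,278) and (397,172)-(393,275). The near rail's ends are at (52,141) and (590,141), and the far rail's at (97,316) and (547,318).

Run:
```python
from h import *
s=observe();R=np.array(s['ee_rot'])
t=lambda u,v,z:(R.T@(onz("wrist",u,v,z,s)-s['eef_pos'])*1000).round(1)
r=[t(52,141,.084),t(590,141,.084),t(97,316,.084),t(547,318,.084)]
d=[t(246,172,.07),t(250,278,.07),t(397,172,.07),t(393,275,.07)]
print(r,d);print(np.mean(r,0),np.mean(d,0))
print("paddle top",t(107,204,.142),t(142,201,.142))
```

```text
[array([  72.1, -212.3,  131.6]), array([ 71.9, 212.2, 131.3]), array([ -80.4, -203.4,  131.6]), array([-82.4, 205.5, 131.2])] [array([ 47.1, -63.5, 145.5]), array([-49.1, -65.5, 145.5]), array([ 47.1,  64.7, 145.4]), array([-46.1,  66.5, 145.4])]
[ -4.7     0.5   131.425] [ -0.25   0.55 145.45]
paddle top [  31.1 -139.7   73.6] [  33.1 -116.5   73.5]
```

```bash
python3 -m creep '{"travel":[[-2,0,40],[-2,0,80],[-2,0,115],[-2,0,145],[-2,0,160]],"twist":[0,0,0,0,0]}' && python3 -m creep '{"travel":[[0,0,8],[0,0,14],[0,0,18],[0,0,20],[0,0,20]],"twist":[0,0,0,0,0]}'
```

```text
time_s: 7.2
eef_pos: [0.5389, 0.1146, 0.0537]
ee_rot: [[-0.988, -0.153, -0.003], [-0.153, 0.988, -0.001], [0.003, -0.001, -1.0]]
ft_force: [-0.3, -0.2, -2.3]
width: 0.065
gripper_force: 39.9
time_s: 7.82
eef_pos: [0.5402, 0.1162, 0.0356]
ee_rot: [[-0.988, -0.155, 0.0], [-0.155, 0.988, 0.0], [-0.0, 0.0, -1.0]]
ft_force: [0.2, -0.2, -1.7]
width: 0.065
gripper_force: 39.9
```

```bash
python3 -m creep '{"travel":[[0,0,1],[0,0,2],[0,0,2]],"twist":[0,0,0]}'
```

```text
time_s: 8.2
eef_pos: [0.54, 0.1161, 0.0333]
ee_rot: [[-0.988, -0.155, -0.0], [-0.155, 0.988, -0.0], [0.0, 0.0, -1.0]]
ft_force: [-0.0, -0.0, -2.0]
width: 0.0652
gripper_force: 39.9
```

```bash
python3 -m creep '{"travel":[[0,0,1],[0,0,2],[0,0,2]],"twist":[0,0,0]}';python3 -m creep '{"travel":[[0,0,0.5],[0,0,1],[0,0,1]],"twist":[0,0,0]}'
```

```text
time_s: 8.57
eef_pos: [0.54, 0.1161, 0.0315]
ee_rot: [[-0.988, -0.155, 0.0], [-0.155, 0.988, -0.0], [-0.0, -0.0, -1.0]]
ft_force: [-1.0, 0.3, 0.9]
width: 0.0652
gripper_force: 40.1
time_s: 8.95
eef_pos: [0.54, 0.1162, 0.0315]
ee_rot: [[-0.988, -0.155, 0.001], [-0.155, 0.988, 0.0], [-0.001, -0.0, -1.0]]
ft_force: [-2.7, -0.2, 9.4]
width: 0.0653
gripper_force: 41.0
```

Contact with the floor. I'll release partly, since the dividers are close, and back off straight up.

```bash
python3 -m creep '{"travel":[[0,0,-0.5],[0,0,-1],[0,0,-1],[0,0,-1],[0,0,-1]],"twist":[0,0,0,0,0]}' 0.1 && python3 -m creep '{"travel":[[0,0,-10],[0,0,-35],[0,0,-70],[0,0,-115],[0,0,-160]],"twist":[0,0,0,0,0]}'
python3 - <<'E'
from h import *
s=observe();im=capture("wrist");save(im,"w3.png");print(s['eef_pos'],s['time_s'])
E
```

```text
time_s: 9.57
eef_pos: [0.54, 0.1161, 0.0312]
ee_rot: [[-0.988, -0.155, -0.0], [-0.155, 0.988, -0.0], [0.0, 0.0, -1.0]]
ft_force: [0.3, -0.7, 0.1]
width: 0.0768
gripper_force: 0.0
time_s: 10.2
eef_pos: [0.5398, 0.1161, 0.1934]
ee_rot: [[-0.988, -0.155, 0.001], [-0.155, 0.988, 0.0], [-0.001, 0.0, -1.0]]
ft_force: [0.4, -0.5, 0.1]
width: 0.0767
gripper_force: 0.0
[0.53984197 0.11611237 0.19335417] 10.2
```

View pics/w3.png

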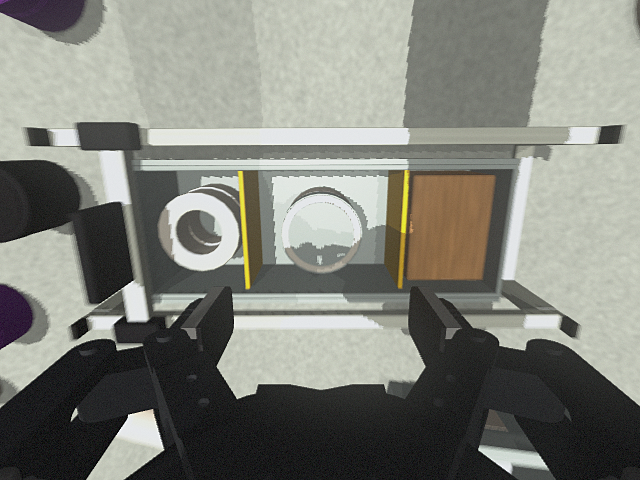

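The jar stands upright on the compartment floor, with its lid at (322,232) between the dividers at u=245 and u=405. The paddle, about (105,250), is still at the -y end. Next I close the fingers and go behind it.

```bash
python3 -m creep '{"travel":[[0,-40,0],[0,-90,0],[0,-140,0],[0,-180,0],[0,-210,0]],"twist":[0,0,0,0,0]}' 1 30 && python3 -m creep '{"travel":[[0,0,0],[0,0,0],[0,0,30],[0,0,60],[0,0,81]],"twist":[0,0,0,0,0]}' && python3 -m creep '{"travel":[[0,8,0],[0,16,0],[0,24,0],[0,32,0],[0,40,0]],"twist":[0,0,0,0,0]}'
```

```text
time_s: 10.88
eef_pos: [0.5727, -0.0932, 0.1918]
ee_rot: [[-0.988, -0.153, 0.001], [-0.153, 0.988, -0.0], [-0.001, -0.0, -1.0]]
ft_force: [0.3, 0.6, -0.7]
width: -0.0003
gripper_force: 0.0
time_s: 11.5
eef_pos: [0.5717, -0.0897, 0.1092]
ee_rot: [[-0.988, -0.157, -0.001], [-0.157, 0.988, 0.001], [0.001, 0.001, -1.0]]
ft_force: [-0.3, 0.2, -0.9]
width: -0.0001
gripper_force: 0.0
time_s: 12.12
eef_pos: [0.5665, -0.0512, 0.1108]
ee_rot: [[-0.988, -0.155, 0.001], [-0.155, 0.988, -0.0], [-0.001, -0.0, -1.0]]
ft_force: [0.8, 0.5, -0.1]
width: -0.0001
gripper_force: 0.0
```

```bash
python3 -m creep '{"travel":[[0,6,0],[0,14,0],[0,24,0],[0,36,0],[0,50,0]],"twist":[0,0,0,0,0]}'
```

```text
time_s: 12.75
eef_pos: [0.5584, -0.0018, 0.1104]
ee_rot: [[-0.988, -0.154, -0.0], [-0.154, 0.988, -0.0], [0.0, -0.0, -1.0]]
ft_force: [-0.4, -2.6, 2.5]
width: -0.0002
gripper_force: 1.2
```

Force of -2.6 N along the bar's direction, so it is being pushed.

```bash
python3 -m creep '{"travel":[[0,16,0],[0,34,0],[0,52,0],[0,70,0],[0,88,0]],"twist":[0,0,0,0,0]}' && python3 -m creep '{"travel":[[0,18,0],[0,36,0],[0,54,0],[0,72,0],[0,88,0]],"twist":[0,0,0,0,0]}' && python3 -m creep '{"travel":[[0,14,0],[0,28,0],[0,40,0],[0,52,0],[0,60,0]],"twist":[0,0,0,0,0]}'
```

```text
time_s: 13.38
eef_pos: [0.5444, 0.0858, 0.1102]
ee_rot: [[-0.988, -0.155, -0.001], [-0.155, 0.988, -0.0], [0.001, 0.0, -1.0]]
ft_force: [-0.6, -2.9, 3.8]
width: -0.0001
gripper_force: 1.3
time_s: 14.0
eef_pos: [0.5308, 0.1726, 0.1101]
ee_rot: [[-0.988, -0.155, -0.001], [-0.155, 0.988, -0.0], [0.001, 0.0, -1.0]]
ft_force: [-0.5, -3.0, 0.7]
width: 0.0002
gripper_force: 1.3
time_s: 14.62
eef_pos: [0.522, 0.2315, 0.1102]
ee_rot: [[-0.988, -0.155, 0.0], [-0.155, 0.988, 0.0], [-0.0, 0.0, -1.0]]
ft_force: [-0.5, -2.2, -0.4]
width: 0.0001
gripper_force: 1.1
```

```bash
python3 -m creep '{"travel":[[0,5,0],[0,10,0],[0,15,0],[0,19,0],[0,22,0]],"twist":[0,0,0,0,0]}' && python3 -m creep '{"travel":[[0,1.5,0],[0,3,0],[0,4,0],[0,4,0]],"twist":[0,0,0,0]}'
```

```text
time_s: 15.25
eef_pos: [0.5187, 0.2527, 0.1103]
ee_rot: [[-0.988, -0.155, 0.0], [-0.155, 0.988, -0.0], [-0.0, -0.0, -1.0]]
ft_force: [-0.3, -2.4, -0.5]
width: 0.0
gripper_force: 1.0
time_s: 15.75
eef_pos: [0.5182, 0.2566, 0.1104]
ee_rot: [[-0.988, -0.155, 0.0], [-0.155, 0.988, 0.0], [-0.0, 0.0, -1.0]]
ft_force: [0.7, -1.7, -0.2]
width: -0.0
gripper_force: 0.8
```

```bash
python3 -m creep '{"travel":[[0,1,0],[0,2,0],[0,3,0],[0,3,0]],"twist":[0,0,0,0]}'
```

```text
time_s: 16.25
eef_pos: [0.5177, 0.2596, 0.1104]
ee_rot: [[-0.988, -0.155, 0.0], [-0.155, 0.988, 0.0], [-0.0, 0.0, -1.0]]
ft_force: [-1.3, -1.2, -0.4]
width: -0.0002
gripper_force: 0.8
```

```bash
python3 -m creep '{"travel":[[0,1,0],[0,2,0],[0,3,0],[0,3,0]],"twist":[0,0,0,0]}'; python3 -m creep '{"travel":[[0,1,0],[0,2,0],[0,3,0],[0,3,0]],"twist":[0,0,0,0]}'
```

```text
time_s: 16.75
eef_pos: [0.5172, 0.2626, 0.1103]
ee_rot: [[-0.988, -0.155, 0.0], [-0.155, 0.988, 0.0], [-0.0, 0.0, -1.0]]
ft_force: [-0.1, -2.3, -0.8]
width: -0.0003
gripper_force: 0.8
time_s: 17.25
eef_pos: [0.517, 0.2637, 0.1104]
ee_rot: [[-0.988, -0.154, 0.001], [-0.154, 0.988, -0.003], [-0.0, -0.003, -1.0]]
ft_force: [0.5, -7.1, 0.8]
width: 0.0003
gripper_force: 3.4
```

```bash
python3 -m creep '{"travel":[[0,1,0],[0,2,0],[0,2,0]],"twist":[0,0,0]}'; python3 -m creep '{"travel":[[0,-5,0],[0,-15,0],[0,-30,-20],[0,-45,-60],[0,-60,-110]],"twist":[0,0,0,0,0]}'; python3 -m creep '{"travel":[[20,-40,-20],[50,-90,-40],[90,-140,-40],[130,-190,-40],[150,-240,-40]],"twist":[0,0,0,0,0]}';python3 -m creep '{"travel":[[0,-50,0],[0,-100,0],[0,-130,0],[0,-130,0]],"twist":[0,0,0,0]}'
python3 - <<'E'
from h import *
save(capture("top"),"top9.png");sc=capture("scene");save(sc,"sc9.png");s=observe();print(s['time_s'],s['ft_force'])
a=cv2.imread("pics/top9.png");b=cv2.imread("pics/sc9.png")
cv2.imwrite("pics/fin.png",np.hstack([cv2.resize(a[150:330,60:500],(400,164)),np.zeros((164,0,3),np.uint8)]) if 0 else np.vstack([cv2.resize(a[160:300,60:500],None,fx=1.6,fy=1.6),cv2.resize(b[130:350,110:550],None,fx=1.6,fy=1.6)]))
E
```

```text
time_s: 17.62
eef_pos: [0.517, 0.2638, 0.1104]
ee_rot: [[-0.988, -0.153, 0.002], [-0.153, 0.988, -0.007], [-0.0, -0.007, -1.0]]
ft_force: [1.7, -11.9, 3.5]
width: 0.0002
gripper_force: 6.0
time_s: 18.25
eef_pos: [0.5251, 0.2076, 0.2206]
ee_rot: [[-0.988, -0.155, -0.002], [-0.155, 0.988, 0.0], [0.002, 0.001, -1.0]]
ft_force: [1.8, -0.4, -0.0]
width: -0.0004
gripper_force: 0.0
time_s: 18.88
eef_pos: [0.4131, -0.0533, 0.2608]
ee_rot: [[-0.988, -0.156, 0.002], [-0.156, 0.988, 0.001], [-0.002, 0.0, -1.0]]
ft_force: [1.6, -0.5, 0.4]
width: -0.0004
gripper_force: 0.0
time_s: 19.38
eef_pos: [0.4352, -0.1824, 0.2603]
ee_rot: [[-0.988, -0.151, 0.001], [-0.151, 0.988, 0.0], [-0.001, -0.0, -1.0]]
ft_force: [0.0, 0.4, 0.6]
width: 0.0002
gripper_force: 0.0
19.475 [-0.6630245   0.82034722  0.63851845]
```

View pics/fin.png

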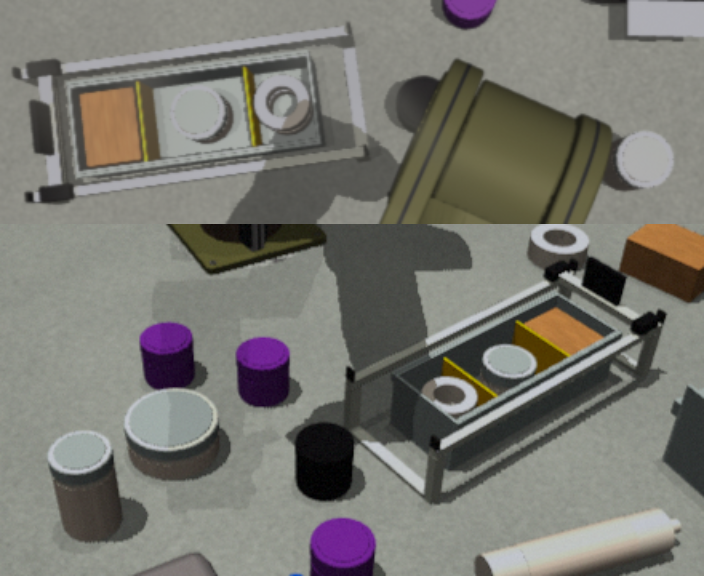

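The final views show the jar upright in the middle compartment at (197,110) and (509,362). The bar is at the far stop, about (40,130), the tall jar still stands, and the arm is clear.

```bash
python3 -c "
from bench import *
print(sign_off())"
```

```text
the job is handed in; nothing more can be done
None
```

The short white jar stands upright in the middle compartment, the gauge bar was then pushed over the whole bin to its far stop, the tall jar was left standing, and the job was handed in at about 19.5 s.

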